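# Hook the inner cover board into the mosaic box

## Task

Fit the larger plywood cover board into the open compartment box: pick it up by its rib, tilt it, slide one of its short edges under the retaining lip, then swing the opposite edge down until the board lies flat on the dividers. Keep hold of it until it is down, then let go; leave the smaller board where it lies.

Things in the scene. Friction and masses are not known exactly. Their poses are not given: they have to be found in the camera images.
- cover_mid (a point): Centre of the larger plywood board, 16 mm above its underside (half-way up). Board 156 mm long (x) by 116 wide (y), 6 thick, 0.11 to 0.18 kg, lying flat. An upright rib to grip stands on top across its middle: 14 mm thick (along x), 60 long (along y), 6 to 32 mm above the underside. Either short edge may go under the lip (a half turn makes no difference). z up.
- box: Fixed grey plastic box, open on top; origin: centre of its underside on the shelf. Inside 174 mm (x) by 136 (y); walls 6 thick, 62 high. +x points away from the robot (within 0.3 rad). Dividers, tops 28 mm above the shelf, carry the board: centred, 9 mm play each way in x, 10 in y. A clear lid (186 mm) on the +x rim stands open, leaning 42 to 56 degrees back to +x, top edge up to 0.2 m high.
- lip_edge (a point): Middle of the free lower edge of the box's retaining lip, a strip along the whole robot-side (-x) wall, jutting 28 mm into the box: 59 mm to -x of the box's centre, 50 mm above the shelf. Lip 6 mm thick; 22 mm free height from the dividers to it. 146 mm lie open from here to the far wall, so the 156 mm board goes in only tilted, low edge first. Axes as the box's.
- small_mid (a point): Centre, 16 mm above the underside, of the smaller plywood board (90 by 70 mm, 6 mm thick, the same kind of rib, 45 mm long). It does not belong in this box: leave it. The two boards lie in two places that may be swapped.
Not all that is in view belongs to the job. Leave any green look-alike of the part that bears cover_mid alone.

How it is judged:
On the way:
1. the cover board has been swung down flat into the box, under the lip, while the hand still holds or presses it (x of cover_mid in the frame of box between -0.014 and 0.014 m and y of cover_mid in the frame of box between -0.014 and 0.014 m and z of cover_mid in the frame of box between 0.037 and 0.055 m and angle between cover_mid's own z axis and vertical below 0.13 rad and contact force between the fingers and cover above 0.3 N), for 0.05 s.
At the end, for the whole second after the job is handed in: The larger board lies at rest, flat within 4 degrees, on the dividers: centre within 13 mm (x), 14 mm (y) of the box centre and 44 +/- 5 mm above the shelf, length within 11 degrees of box x, so one short edge is under the lip. Smaller board within 40 mm of its start (x of cover_mid in the frame of box between -0.013 and 0.013 m and y of cover_mid in the frame of box between -0.014 and 0.014 m and z of cover_mid in the frame of box between 0.039 and 0.049 m and angle between cover_mid's own z axis and vertical below 0.07 rad and angle between the x axis of cover_mid and the x axis of box, either way round below 0.2 rad and linear speed of cover below 0.02 m/s and distance of small_mid from where it was at the start of the episode below 0.04 m); the robot touches nothing.
It fails at once if the smaller board is moved by more than 40 mm (distance of small_mid from where it was at the start of the episode above 0.04 m).
It also fails if it takes over 40 s, if anything falls off the work surface, if the arm or the gripper's body presses on something with over 40 N, if the wrist force passes 120 N, or if a joint passes its speed limit or range.

## Robot

A 6-joint arm with a two-finger parallel gripper is mounted at the origin on the work surface. World frame = base frame: x ahead of the robot, y to its left, z up, the work surface at z = 0. Lengths are in m, angles in rad, forces in N, time in s.
With the tool pointing down it reaches from about 0.35 to 0.8 m from the base axis. Payload 7.3 kg.
Tool frame: the origin (TCP) lies on the centre line of the jaws, within the pads' length; the fingertips stand 25 mm ahead of it and the grasp point (between the pads) lies 6 mm ahead of it; x points along the fingers, z is the direction in which the jaws open and shut, and the axes are right-handed (so a half turn about x gives the same grasp; the last joint's range is limited). The gripper opens to 85 mm and grips with 20 to 120 N. Pads are 22 mm wide; open, the fingers measure 114 mm over their backs; the gripper's body (76 mm by 85 mm) begins 54 mm behind the grasp point. The pads swing forward as they close: fully open they stand 13 mm farther back than shut.
Start: joints at [1.103, 0.342, 1.524, -0, 1.275, -0.146], TCP at [0.166, 0.498, 0.256] pointing down, gripper open.
Joint ranges: [-2.53, 2.53], [-0.77, 2.02], [0.04, 2.7], [-1, 4.14], [0.28, 2.66], [-3.11, 3.11]. Speed limits (rad/s): [2.57, 2.57, 3.14, 3.14, 3.14, 3.14].

## Interface

Orientations are given as a unit quaternion [x, y, z, w].
In Python, from cell import manip, gripper_to, vision, order, recognise, landmark_of gives the robot as it stands. Calls block until the motion is done:
- manip.goto(position, orientation): joint-space move of the TCP to a pose.
- manip.move_straight(position, frame=None, vel=0.15, threshold=None): straight line of the TCP; frame=None keeps the orientation; vel is the mean speed in m/s. With threshold (N) it stops when the force on the tool has changed by that much, and returns True; else False.
- manip.movej(angles): joint-space move.
- gripper_to(opening, f_grip=None): finger opening in m; f_grip is the grip in N (None keeps the last); returns when the fingers have stopped.
- manip.dwell(seconds).
- manip.inverse_kinematics(position, orientation): joint angles nearest the present ones, or None.
- manip.get_state(): the state.
- vision.read_camera(name): name is "scene" or "top" or "wrist"; returns a dict with "pixels" (384x512x3 uint8, red, green, blue), "vfov" (degrees; the focal length in pixels is half the picture's height over the tangent of half this angle, whatever the lens; pixels are square), "cx", "cy" (the principal point, pixels), "origin" and "rotation" of the camera in the world. Camera axes: x right, y up, looking along -z (the intrinsics and any distortion apply to the point x, -y, -z); pixel columns grow to the right and rows downward; lengths in m; the calibration is good to about 2 mm. A picture is of the moment at which its call begins. There is no depth.
A pose or a line that the arm cannot do raises manip.IKError and nothing moves.
- order.hand_in(): hands the job in, once; it reports no verdict.
Trained networks look in a picture, given as the dict that the camera call returned (one of the last four; its "shot" number tells which), for a name from the list of things; names that differ only in an ending like _2 or _b are one class to them, and where a whole thing is asked for, a point or a joint stands for the part that bears it (a point fixed in the world has none). Each returns a list of dicts, best first, with "conf" (0 to 1); they miss things now and then, are a little off and sometimes report something else, mostly with a low value. They report only what shows in the picture. A call takes as long as a camera call. They do not tell look-alikes from the thing itself.
- recognise(picture, label): "location" ([column, row] in pixels, amid what is visible of it).
- landmark_of(picture, label): "location" ([column, row] in pixels: a listed point, or the origin of a listed thing).
The state is a dict: "time": time; "joint_positions": joint angles; "qvel": joint speeds; "tau": joint torques, N m; "eef_pos": TCP position; "eef_rot": TCP orientation; "ft_force": force on the tool from outside, world axes, zero at the start; "ft_torque": the same for the moment, N m; "opening": finger opening in m.
Only numpy, scipy, OpenCV 4.12 (cv2) and the standard library are available. Lean on these libraries where they do the work, as an engineer would, in place of code of your own. Each camera call takes 0.05 s, during which the arm holds its last target.

## Working session

There is one attempt and no reset: what is moved stays moved. The work goes in short steps, each a Python script; the robot and the scene stay as the last script left them, time stands still between calls to the robot, and variables do not carry over. Pictures are saved under pics/ and viewed, and the job is handed in when it is done.

```bash
ls; mkdir -p pics; cat > h.py <<'E'
import numpy as np, cv2
from cell import manip, gripper_to, vision, order, recognise, landmark_of
def shot(cam,name):
    p=vision.read_camera(cam); cv2.imwrite(f'pics/{name}.png',cv2.cvtColor(p['pixels'],cv2.COLOR_RGB2BGR)); return p
def ray(p,uv):
    H=p['pixels'].shape[0]; f=H/2/np.tan(np.radians(p['vfov'])/2)
    d=np.array([(uv[0]-p['cx'])/f,-(uv[1]-p['cy'])/f,-1.]); R=np.array(p['rotation']).reshape(3,3)
    return np.array(p['origin']),R@d
def onz(p,uv,z):
    o,d=ray(p,uv); return o+d*(z-o[2])/d[2]
def proj(p,X):
    H=p['pixels'].shape[0]; f=H/2/np.tan(np.radians(p['vfov'])/2)
    R=np.array(p['rotation']).reshape(3,3); c=R.T@(np.array(X)-np.array(p['origin']))
    return np.array([p['cx']-f*c[0]/c[2],p['cy']+f*c[1]/c[2]])
E
python3 - <<'E'
from h import *
np.set_printoptions(precision=4,suppress=True)
for c in ['scene','top']:
    p=shot(c,c+'0'); print({k:v for k,v in p.items() if k!='pixels'})
    for n in ['cover_mid','small_mid','box','lip_edge']:
        print(c,n,landmark_of(p,n),recognise(p,n) if n!='lip_edge' else '')
s=manip.get_state();print(s)
E
```

```text
pics
{'vfov': 42.416654182658164, 'cx': 255.34614290073222, 'cy': 194.31295607679803, 'origin': array([1.143 , 0.4501, 0.7859]), 'rotation': array([0.1639, 0.3635, 0.831 , 0.3878]), 'shot': 1}
scene cover_mid [{'location': [215.9, 259.3], 'conf': 0.68}, {'location': [267.5, 182.7], 'conf': 0.63}] [{'location': [216.2, 266.3], 'conf': 0.89}, {'location': [272.4, 186.6], 'conf': 0.6}]
scene small_mid [{'location': [199.1, 152.9], 'conf': 0.68}] [{'location': [201.7, 158.0], 'conf': 0.98}]
scene box [{'location': [368.5, 275.7], 'conf': 0.98}] [{'location': [365.3, 267.6], 'conf': 0.59}]
scene lip_edge [{'location': [393.1, 241.9], 'conf': 0.88}] 
{'vfov': 56.72633105090749, 'cx': 259.3228302996734, 'cy': 193.30267839928638, 'origin': array([ 0.5316, -0.04  ,  0.7493]), 'rotation': array([-0.0152,  0.0173,  0.7171, -0.6966]), 'shot': 2}
top cover_mid [{'location': [285.1, 242.9], 'conf': 0.74}, {'location': [244.8, 120.5], 'conf': 0.59}] [{'location': [281.5, 244.2], 'conf': 0.77}, {'location': [247.7, 124.2], 'conf': 0.66}]
top small_mid [{'location': [377.7, 222.7], 'conf': 0.66}] [{'location': [374.4, 224.5], 'conf': 0.65}]
top box [{'location': [133.3, 207.8], 'conf': 0.63}] [{'location': [122.2, 165.0], 'conf': 0.8}]
top lip_edge [{'location': [120.1, 240.7], 'conf': 0.7}] 
{'time': 0.8, 'joint_positions': array([ 1.103 ,  0.342 ,  1.5241,  0.    ,  1.2754, -0.146 ]), 'qvel': array([ 0.0004, -0.0006,  0.0008, -0.0007, -0.0004, -0.0002]), 'tau': array([  0.0007, -43.3507, -24.6268,  -0.    ,  -0.0001,   0.    ]), 'eef_pos': array([0.166 , 0.4981, 0.2563]), 'eef_rot': array([-0.4134,  0.5736,  0.4135,  0.5737]), 'ft_force': array([0.1152, 0.8573, 0.4167]), 'ft_torque': array([ 0.0514, -0.0205, -0.0001]), 'opening': 0.08519709829817643}
```

View pics/scene0.png

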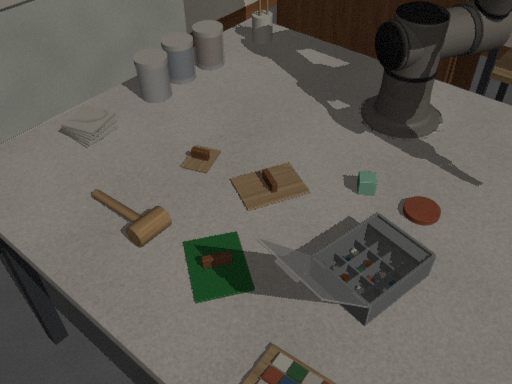

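View pics/top0.png

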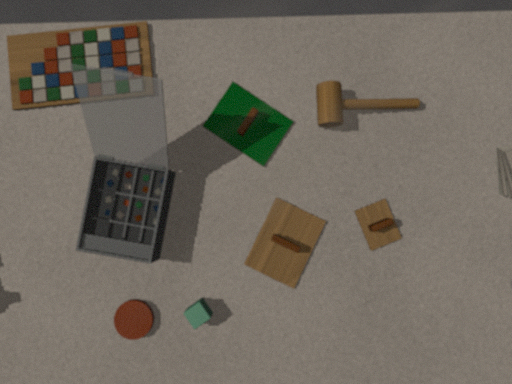

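```bash
cat >> h.py <<'E'
from scipy.spatial.transform import Rotation as Ro
def _R(p): return Ro.from_quat(p['rotation']).as_matrix()
def ray(p,uv):
    f=192/np.tan(np.radians(p['vfov'])/2)
    return np.array(p['origin']),_R(p)@np.array([(uv[0]-p['cx'])/f,-(uv[1]-p['cy'])/f,-1.])
def proj(p,X):
    f=192/np.tan(np.radians(p['vfov'])/2); X=np.atleast_2d(X)
    c=(X-np.array(p['origin']))@_R(p)
    return np.stack([p['cx']-f*c[:,0]/c[:,2],p['cy']+f*c[:,1]/c[:,2]],1)
def warp(p,z,x0,x1,y0,y1,s=2000):
    # out rows: x decreasing, cols: y decreasing
    W=int((y1-y0)*s);Hh=int((x1-x0)*s)
    r,c=np.mgrid[:Hh,:W]; X=np.stack([x1-(r+.5)/s,y1-(c+.5)/s,np.full(r.shape,z)],-1).reshape(-1,3)
    uv=proj(p,X).astype(np.float32).reshape(Hh,W,2)
    return cv2.remap(cv2.cvtColor(p['pixels'],cv2.COLOR_RGB2BGR),uv[...,0].copy(),uv[...,1].copy(),cv2.INTER_LINEAR)
E
python3 - <<'E'
from h import *
import pickle
np.set_printoptions(precision=4,suppress=True)
P={}
for c in ['scene','top']:
    p=vision.read_camera(c); P[c]=p
    for n,z in [('cover_mid',.016),('small_mid',.016),('box',0),('lip_edge',.05)]:
        for l in landmark_of(p,n): print(c,n,l['conf'],onz(p,l['location'],z))
pickle.dump(P,open('P0.pkl','wb'))
for c in P: 
    b=onz(P[c],[[285.1,242.9],[267.5,182.7]][c=='scene'],.016)
    x,y=b[:2]; cv2.imwrite(f'pics/cw_{c}.png',warp(P[c],.006,x-.12,x+.12,y-.12,y+.12))
a=cv2.imread('pics/cw_scene.png');b=cv2.imread('pics/cw_top.png')
cv2.imwrite('pics/cw.png',cv2.resize(np.hstack([a,b]),(800,400)))
for c,uv in [('scene',[368,276]),('top',[133,208])]:
    x,y=onz(P[c],uv,0.0)[:2]; cv2.imwrite(f'pics/bw_{c}.png',warp(P[c],.062,x-.14,x+.14,y-.14,y+.14))
a=cv2.imread('pics/bw_scene.png');b=cv2.imread('pics/bw_top.png')
cv2.imwrite('pics/bw.png',cv2.resize(np.hstack([a,b]),(800,400)))
E
```

```text
scene cover_mid 0.75 [ 0.7136 -0.0252  0.016 ]
scene cover_mid 0.72 [ 0.4638 -0.0911  0.016 ]
scene small_mid 0.8 [ 0.4883 -0.2929  0.016 ]
scene small_mid 0.73 [0.4463 0.2251 0.016 ]
scene box 0.96 [0.5427 0.2266 0.    ]
scene lip_edge 0.7 [0.4753 0.2268 0.05  ]
top cover_mid 0.91 [ 0.7177 -0.0206  0.016 ]
top cover_mid 0.75 [ 0.4615 -0.0878  0.016 ]
top small_mid 0.88 [ 0.4997 -0.2851  0.016 ]
top box 0.88 [0.5429 0.2267 0.    ]
top lip_edge 0.97 [0.4775 0.2343 0.05  ]
```

View pics/cw.png

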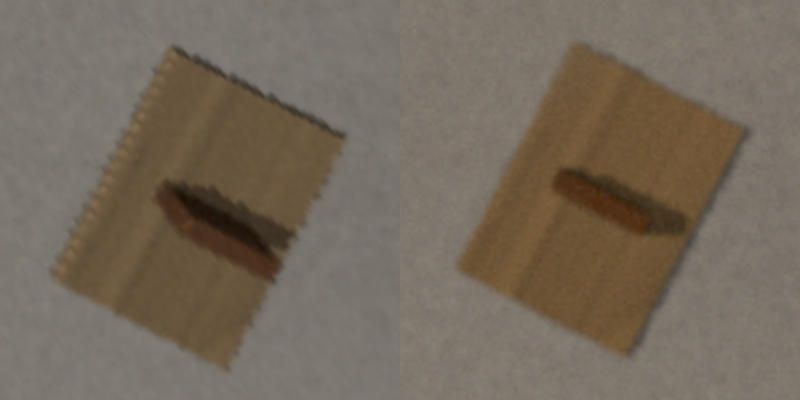

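View pics/bw.png

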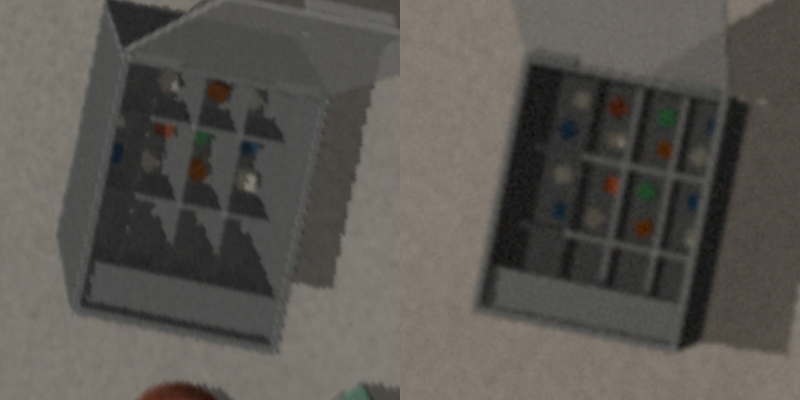

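```bash
cat > fit.py <<'E'
from h import *
import pickle
np.set_printoptions(precision=4,suppress=True)
P=pickle.load(open('P0.pkl','rb'))
for c,uv in [('scene',[267.5,182.7]),('top',[285.1,242.9])]:
    x,y=onz(P[c],uv,.016)[:2]
    im=cv2.imread(f'pics/cw_{c}.png'); hsv=cv2.cvtColor(cv2.GaussianBlur(im,(5,5),0),cv2.COLOR_BGR2HSV)
    m=(hsv[...,1]>75).astype(np.uint8)
    m=cv2.morphologyEx(m,cv2.MORPH_CLOSE,np.ones((15,15)))
    m=cv2.morphologyEx(m,cv2.MORPH_OPEN,np.ones((25,25)))
    cs,_=cv2.findContours(m,cv2.RETR_EXTERNAL,cv2.CHAIN_APPROX_NONE); k=max(cs,key=cv2.contourArea)
    r=cv2.minAreaRect(k); b=cv2.boxPoints(r)
    w=np.stack([x+.12-b[:,1]/2000,y+.12-b[:,0]/2000],1)
    e=w[1]-w[0]; f=w[2]-w[1]; L=e if np.linalg.norm(e)>np.linalg.norm(f) else f
    print(c,w.mean(0),'yaw',np.arctan2(L[1],L[0]),np.array(r[1])/2)
def boxpts(x,y,a):
    R=np.array([[np.cos(a),-np.sin(a)],[np.sin(a),np.cos(a)]]);t=np.array([x,y])
    def q(l): return np.array([[*(R@np.array(v[:2])+t),v[2]] for v in l])
    ins=q([(sx*.087,sy*.068,.062) for sx,sy in [(-1,-1),(1,-1),(1,1),(-1,1)]])
    out=q([(sx*.093,sy*.074,.062) for sx,sy in [(-1,-1),(1,-1),(1,1),(-1,1)]])
    lip=q([(-.059,-.068,.056),(-.059,.068,.056)])
    base=q([(sx*.093,sy*.074,0) for sx,sy in [(-1,-1),(1,-1),(1,1),(-1,1)]])
    return ins,out,lip,base
import sys
x,y,a=map(float,sys.argv[1:4]); res=[]
for c in P:
    S=4; im=cv2.resize(cv2.cvtColor(P[c]['pixels'],cv2.COLOR_RGB2BGR),None,fx=S,fy=S,interpolation=cv2.INTER_CUBIC)
    for pts,col in zip(boxpts(x,y,a),[(0,255,255),(0,255,0),(255,0,255),(255,255,0)]):
        u=np.int32((proj(P[c],pts)+.5)*S); cv2.polylines(im,[u],len(u)>2,col,1)
    u=proj(P[c],[x,y,.03])[0]*S; u=u.astype(int)
    res.append(im[max(u[1]-300,0):max(u[1]-300,0)+600,max(u[0]-300,0):max(u[0]-300,0)+600][:600,:600])
cv2.imwrite('pics/%s.png'%sys.argv[4],cv2.resize(np.hstack(res),(800,400)) if len(sys.argv)<6 else res[int(sys.argv[5])])
E
python3 fit.py .542 .2262 -0.21 f1 0; python3 fit.py .542 .2262 -0.21 f2 1
```

```text
scene [ 0.4637 -0.0914] yaw -0.47911024553044074 [119.5231 156.5867]
top [ 0.4626 -0.0925] yaw -0.4793634277334107 [116.9266 155.7279]
scene [ 0.4637 -0.0914] yaw -0.47911024553044074 [119.5231 156.5867]
top [ 0.4626 -0.0925] yaw -0.4793634277334107 [116.9266 155.7279]
```

View pics/f1.png

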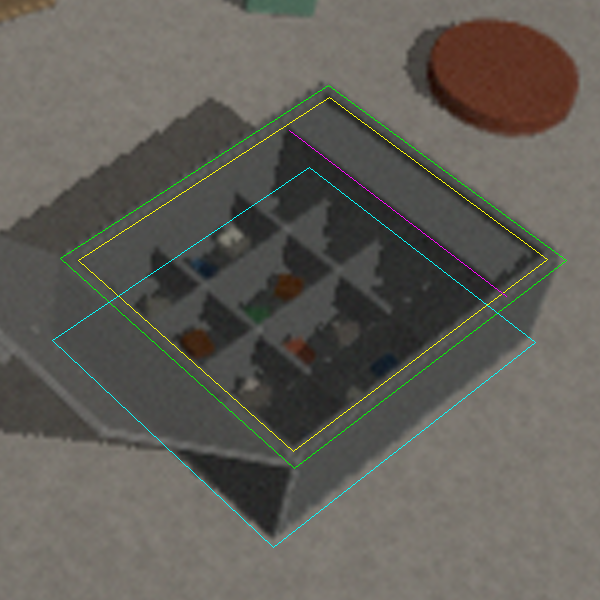

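View pics/f2.png

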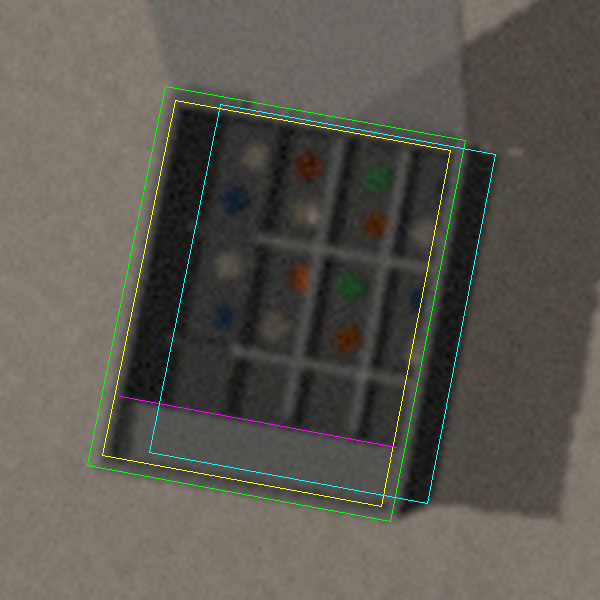

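```bash
cat >> h.py <<'E'
BX=np.array([.542,.2262]); BA=-.21; HT=.034
def ori(yaw,th=0.):
    # board rotation: yaw, +x end up by th ; tool x=-board z, tool z=board x*SG
    Rb=Ro.from_euler('z',yaw)*Ro.from_euler('y',-th)
    M=Rb.as_matrix(); z=M[:,0]; x=-M[:,2]; y=np.cross(z,x)
    return Rb,np.stack([x,y,z],1)
SG=1
def quat(yaw,th=0.):
    M=ori(yaw,th)[1]
    if SG<0: M=M@np.diag([1,-1,-1])
    return Ro.from_matrix(M).as_quat()
def tcp_pick(z): return np.array([.4632,-.092,z])
def tcp_box(bx,bz,th,dy=0.,off=0.):
    """low-edge bottom at (bx,bz) in box frame, tilt th"""
    p=np.array([bx+.078*np.cos(th)-HT*np.sin(th),dy,bz+.078*np.sin(th)+HT*np.cos(th)])
    return Ro.from_euler('z',BA).apply(p)+np.array([*BX,0])
T0=np.radians(22)
E
python3 - <<'E'
from h import *
import h
np.set_printoptions(precision=3,suppress=True)
print(Ro.from_quat(manip.get_state()['eef_rot']).as_matrix())
for s in (1,-1):
    h.SG=s
    for pos,q in [(tcp_pick(.12),quat(-.479)),(tcp_pick(.034),quat(-.479)),(tcp_box(-.048,.12,T0),quat(BA,T0)),(tcp_box(-.048,.032,T0),quat(BA,T0)),(tcp_box(-.079,.03,T0),quat(BA,T0)),(tcp_box(-.079,.028,0),quat(BA,0))]:
        print(s,pos,manip.inverse_kinematics(pos,q))
E
```

```text
[[ 0.    -0.949  0.316]
 [ 0.     0.316  0.949]
 [-1.     0.     0.   ]]
1 [ 0.463 -0.092  0.12 ] [-0.359  0.413  1.849 -0.     0.879  0.12 ]
1 [ 0.463 -0.092  0.034] [-0.359  0.563  1.919 -0.     0.66   0.12 ]
1 [0.553 0.224 0.181] [ 0.353  0.418  1.701 -0.309  0.718  0.765]
1 [0.553 0.224 0.093] [ 0.353  0.545  1.787 -0.416  0.518  0.896]
1 [0.523 0.23  0.091] [ 0.387  0.518  1.852 -0.461  0.494  0.975]
1 [0.541 0.226 0.062] [ 0.266  0.664  1.573 -0.     0.905  0.476]
-1 [ 0.463 -0.092  0.12 ] [-0.359  0.413  1.849 -0.     0.879 -3.021]
-1 [ 0.463 -0.092  0.034] [-0.359  0.563  1.919 -0.     0.66  -3.021]
-1 [0.553 0.224 0.181] [ 0.353  0.418  1.701 -0.309  0.718 -2.376]
-1 [0.553 0.224 0.093] [ 0.353  0.545  1.787 -0.416  0.518 -2.246]
-1 [0.523 0.23  0.091] [ 0.387  0.518  1.852 -0.461  0.494 -2.167]
-1 [0.541 0.226 0.062] [ 0.266  0.664  1.573 -0.     0.905 -2.666]
```

```bash
python3 - <<'E'
from h import *
np.set_printoptions(precision=4,suppress=True)
manip.goto(tcp_pick(.16),quat(-.479))
gripper_to(.045)
p=shot('wrist','w1')
print(landmark_of(p,'cover_mid'))
for l in landmark_of(p,'cover_mid'): print(onz(p,l['location'],.016))
print(proj(p,[.4632,-.092,.016]))
s=manip.get_state();print(s['time'],s['eef_pos'],s['opening'])
E
```

```text
[{'location': [258.0, 184.9], 'conf': 0.59}]
[ 0.4637 -0.0937  0.016 ]
[[256.4879 183.4171]]
4.3 [ 0.4632 -0.092   0.16  ] 0.04478930195970096
```

View pics/w1.png

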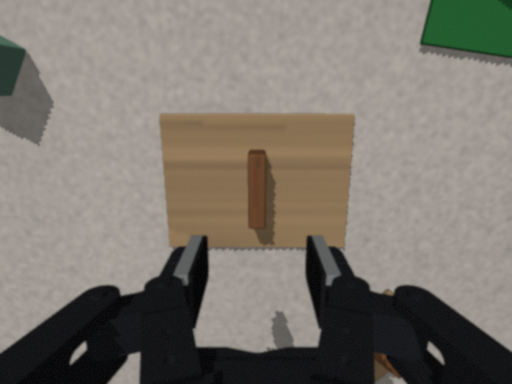

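The wrist view shows the board centred at about (257,182), square to the jaws, with the rib between the fingers' lines. I'll grasp and lift.

```bash
python3 - <<'E'
from h import *
np.set_printoptions(precision=4,suppress=True)
print(manip.move_straight(tcp_pick(.0345),vel=.12,threshold=12))
s=manip.get_state();print(s['time'],s['eef_pos'],s['ft_force'])
gripper_to(0.0,f_grip=70)
s=manip.get_state();print(s['time'],s['eef_pos'],s['opening'],s['ft_force'])
manip.move_straight(tcp_pick(.16),vel=.15)
s=manip.get_state();print(s['time'],s['eef_pos'],s['opening'],s['ft_force'],s['ft_torque'])
p=shot('wrist','w2')
E
```

```text
False
5.5 [ 0.4636 -0.0921  0.035 ] [-0.2804 -0.7602  0.8994]
5.8833 [ 0.4635 -0.0921  0.0352] 0.012141254378688229 [-1.3753  0.5247  5.8737]
6.8667 [ 0.4626 -0.0918  0.1592] 0.012346233690297255 [-0.677  -0.2937 -1.6086] [-0.0136  0.0108 -0.0397]
```

View pics/w2.png

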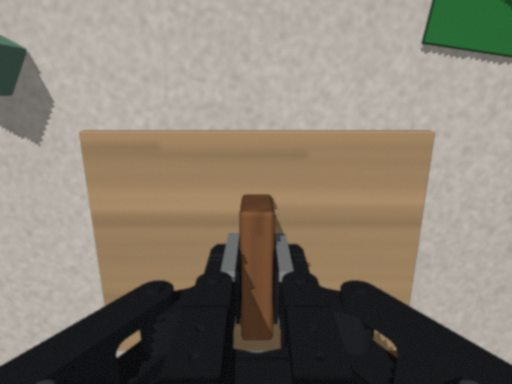

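```bash
sed -i 's/HT=.034/HT=.0347/' h.py; python3 - <<'E'
from h import *
np.set_printoptions(precision=4,suppress=True)
manip.goto(tcp_box(-.075,.14,T0),quat(BA,T0))
manip.move_straight(tcp_box(-.046,.075,T0),vel=.12)
s=manip.get_state();print(s['time'],s['eef_pos'],tcp_box(-.046,.075,T0),s['ft_force'],s['opening'])
import pickle
P={c:shot(c,c+'3') for c in ['scene','top']}
pickle.dump(P,open('P3.pkl','wb'))
a=[]
for c,u in [('scene',(370,250)),('top',(130,195))]:
    im=cv2.imread(f'pics/{c}3.png'); a.append(cv2.resize(im[u[1]-95:u[1]+95,max(u[0]-95,0):u[0]+95],(400,400),interpolation=cv2.INTER_CUBIC))
cv2.imwrite('pics/c3.png',np.hstack(a))
E
```

```text
8.9083 [0.5553 0.2232 0.1368] [0.555  0.2234 0.1364] [ 0.3471 -0.5303 -1.6354] 0.012783911176004241
```

View pics/c3.png

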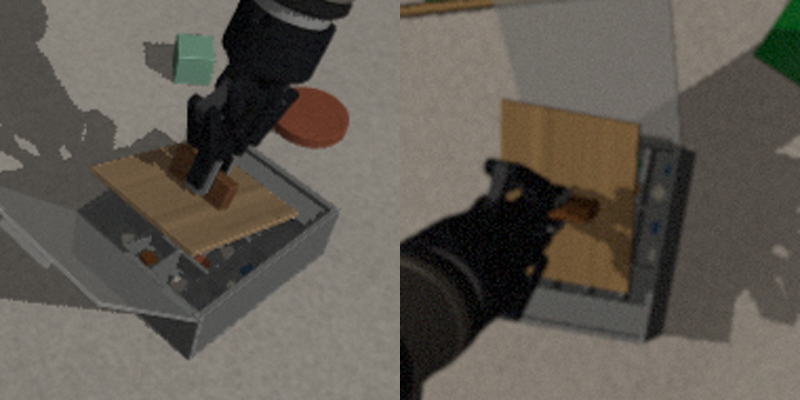

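```bash
python3 - <<'E'
from h import *
import pickle
P=pickle.load(open('P3.pkl','rb'))
Rb=ori(BA,T0)[0]
t=np.array([.5553,.2232,.1368])-Rb.apply([0,0,HT])
c4=np.array([(sx*.078,sy*.058,.006) for sx,sy in [(-1,-1),(1,-1),(1,1),(-1,1)]])
rib=np.array([(sx*.007,sy*.030,.032) for sx,sy in [(-1,-1),(1,-1),(1,1),(-1,1)]])
from math import *
Rz=Ro.from_euler('z',BA)
rim=Rz.apply([(sx*.093,sy*.074,.062) for sx,sy in [(-1,-1),(1,-1),(1,1),(-1,1)]])+[*BX,0]
a=[]
for c,u in [('scene',(370,250)),('top',(130,195))]:
    im=cv2.resize(cv2.imread(f'pics/{c}3.png'),None,fx=4,fy=4,interpolation=cv2.INTER_CUBIC)
    for pts,col in [(Rb.apply(c4)+t,(0,255,255)),(Rb.apply(rib)+t,(255,255,0)),(rim,(0,255,0))]:
        cv2.polylines(im,[np.int32((proj(P[c],pts)+.5)*4)],True,col,1)
    x=max(4*u[0]-280,0);y=4*u[1]-300; a.append(cv2.resize(im[y:y+560,x:x+560],(400,400),interpolation=cv2.INTER_AREA))
cv2.imwrite('pics/o3.png',np.hstack(a))
E
```

```text
(no output)
```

View pics/o3.png

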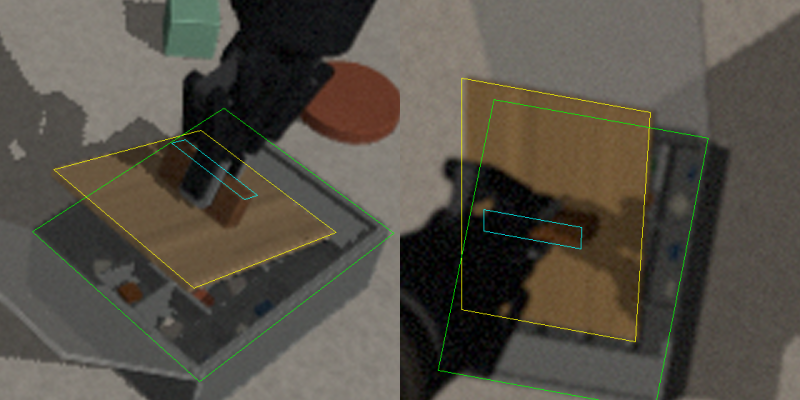

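Predicted outline agrees with the picture (board corners at about (55,172), (333,232), (195,287) in the scene crop), so the grip is as expected. Now I lower it and slide under the lip.

```bash
python3 - <<'E'
from h import *
np.set_printoptions(precision=4,suppress=True)
def st(m):
    s=manip.get_state();print(m,s['time'],s['eef_pos'],s['ft_force'],s['ft_torque'],s['opening'])
print(manip.move_straight(tcp_box(-.046,.032,T0),vel=.08,threshold=8)); st('down'); print(tcp_box(-.046,.032,T0))
r=manip.move_straight(tcp_box(-.078,.031,T0),vel=.06,threshold=8); st('slid'); print(r,tcp_box(-.078,.031,T0))
P={c:shot(c,c+'4') for c in ['scene','top']}
a=[]
for c,u in [('scene',(370,250)),('top',(130,195))]:
    im=cv2.imread(f'pics/{c}4.png'); a.append(cv2.resize(im[u[1]-80:u[1]+80,u[0]-80:u[0]+80],(400,400),interpolation=cv2.INTER_CUBIC))
cv2.imwrite('pics/c4.png',np.hstack(a))
E
```

```text
False
down 9.7 [0.5553 0.2236 0.0936] [ 0.4998 -0.5313 -1.3541] [0.0581 0.296  0.0102] 0.012343927661483864
[0.555  0.2234 0.0934]
slid 10.3833 [0.5239 0.2303 0.0926] [-0.0325 -0.1942 -1.8795] [0.0997 0.3403 0.0587] 0.012354215573043236
False [0.5237 0.2301 0.0924]
```

View pics/c4.png

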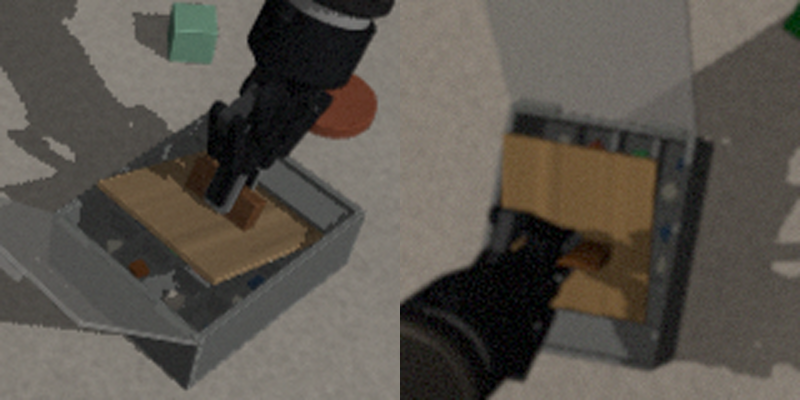

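```bash
python3 - <<'E'
from h import *
np.set_printoptions(precision=4,suppress=True)
def st(m):
    s=manip.get_state();print(m,round(s['time'],2),s['eef_pos'],s['ft_force'],s['ft_torque'],s['opening'])
for d,bz in [(15,.031),(8,.031),(2,.0305),(0,.0300)]:
    r=manip.move_straight(tcp_box(-.078,bz,np.radians(d)),quat(BA,np.radians(d)),vel=.06,threshold=15); st((d,r))
    if r: break
P={c:shot(c,c+'5') for c in ['scene','top']}
a=[]
for c,u in [('scene',(370,250)),('top',(130,195))]:
    im=cv2.imread(f'pics/{c}5.png'); a.append(cv2.resize(im[u[1]-80:u[1]+80,u[0]-80:u[0]+80],(400,400),interpolation=cv2.INTER_CUBIC))
cv2.imwrite('pics/c5.png',np.hstack(a))
E
```

```text
(15, False) 10.85 [0.5311 0.2281 0.0845] [-0.1222  0.1566 -2.4212] [ 0.0618  0.2298 -0.0262] 0.012591048973246543
(8, False) 11.18 [0.5365 0.2268 0.0759] [ 0.4208 -0.4317 -1.5654] [-0.0438  0.1571 -0.0073] 0.01246227196942308
(2, False) 11.48 [0.5404 0.2261 0.0676] [ 0.5581 -0.1961 -1.1735] [0.0214 0.0292 0.0022] 0.012598345683289396
(0, False) 11.73 [0.5415 0.2262 0.0647] [-0.1848  0.0744 -2.3781] [-0.0051  0.0097 -0.0052] 0.01260725404077823
```

View pics/c5.png

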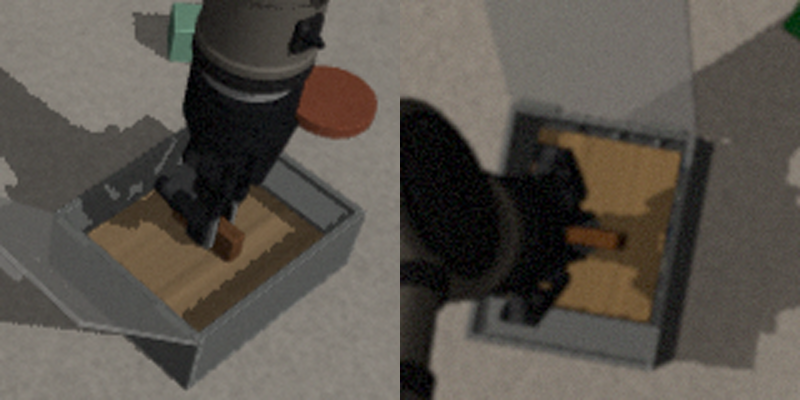

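The board is flat in the box with its near edge under the lip, about 2 mm above the dividers. I'll press it down gently, then check and release.

```bash
python3 - <<'E'
from h import *
np.set_printoptions(precision=4,suppress=True)
def st(m):
    s=manip.get_state();print(m,round(s['time'],2),s['eef_pos'],s['ft_force'],s['ft_torque'],s['opening'])
r=manip.move_straight(tcp_box(-.078,.026,0),vel=.02,threshold=5); st(r)
manip.dwell(.3); st('dwell')
gripper_to(.04); st('open')
x=tcp_box(-.078,.026,0); x[2]=.2
manip.move_straight(x,vel=.15); st('up')
s=manip.get_state(); manip.goto([.42,.05,.3],s['eef_rot']); st('away')
import pickle
P={c:shot(c,c+'6') for c in ['scene','top']}; pickle.dump(P,open('P6.pkl','wb'))
Rz=Ro.from_euler('z',BA)
def f(l): return Rz.apply(l)+[*BX,0]
S=[(-1,-1),(1,-1),(1,1),(-1,1)]
rim=f([(a*.093,b*.074,.062) for a,b in S]); top=f([(a*.078,b*.058,.034) for a,b in S]); rib=f([(a*.007,b*.03,.06) for a,b in S])
a=[]
for c,u in [('scene',(370,250)),('top',(130,195))]:
    print(c,[(l['conf'],Rz.inv().apply(onz(P[c],l['location'],.044)-[*BX,0])) for l in landmark_of(P[c],'cover_mid')],[(l['conf'],onz(P[c],l['location'],.016)) for l in landmark_of(P[c],'small_mid')])
    im=cv2.resize(cv2.imread(f'pics/{c}6.png'),None,fx=4,fy=4,interpolation=cv2.INTER_CUBIC)
    for pts,col in [(top,(0,255,255)),(rib,(255,255,0)),(rim,(0,255,0))]:
        cv2.polylines(im,[np.int32((proj(P[c],pts)+.5)*4)],True,col,1)
    x=4*u[0]-300;y=4*u[1]-300; a.append(cv2.resize(im[y:y+600,x:x+600],(400,400),interpolation=cv2.INTER_AREA))
cv2.imwrite('pics/o6.png',np.hstack(a))
E
```

```text
True 12.04 [0.542  0.2264 0.0633] [ 0.5748 -0.5283  4.3791] [-0.0309  0.2027 -0.0048] 0.012354825360589952
dwell 12.34 [0.5419 0.2264 0.0632] [-0.7057  0.04    5.3465] [-0.0696  0.1284  0.0238] 0.012380425299216874
open 12.72 [0.5412 0.2262 0.062 ] [-0.462   0.0153 -1.6509] [ 0.0252 -0.041  -0.0116] 0.040035891847390925
up 13.78 [0.5415 0.226  0.199 ] [ 0.0059 -0.3333  0.0965] [ 0.0236  0.0354 -0.0332] 0.04001850761116852
away 14.72 [0.4205 0.0503 0.2995] [ 0.3985 -0.7455 -0.4499] [ 0.0427 -0.0283 -0.0176] 0.04008298992612089
scene [(0.7, array([ 0.0008, -0.0064,  0.044 ])), (0.64, array([ 0.2332, -0.1884,  0.044 ]))] [(0.63, array([ 0.4828, -0.3022,  0.016 ]))]
top [(0.92, array([ 0.2169, -0.2049,  0.044 ])), (0.81, array([-0.0024,  0.0036,  0.044 ]))] [(0.69, array([ 0.4999, -0.2853,  0.016 ]))]
```

View pics/o6.png

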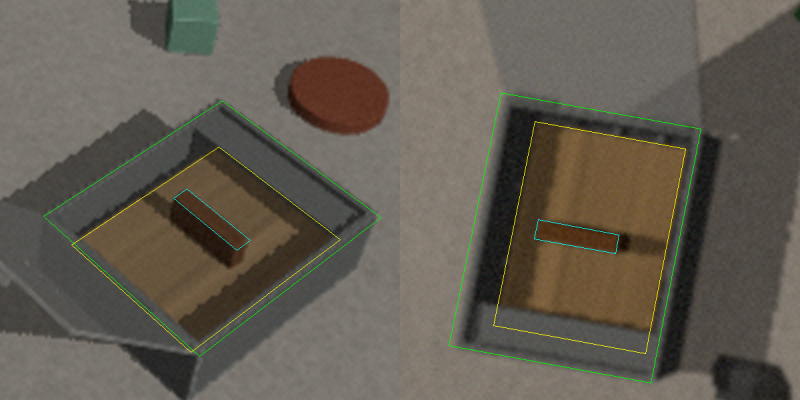

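View pics/top6.png

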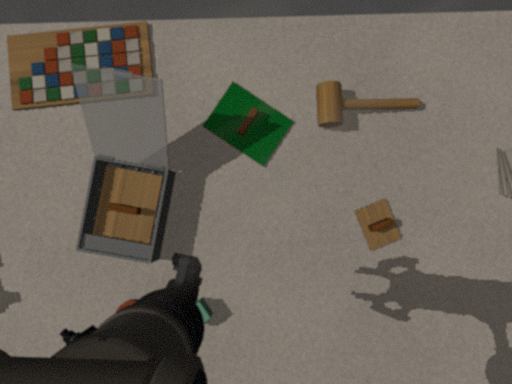

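The board lies flat, its outline and rib match the nominal centred pose, and the near edge is under the lip. The smaller board has not moved.

```bash
python3 - <<'E'
from h import *
order.hand_in(); print(manip.get_state()['time'])
E
```

```text
the job is handed in; nothing more can be done
the job is handed in; nothing more can be done
```

I fitted the larger board into the box and handed the job in at about 15 s of the 40 s allowed. I gripped it by its rib, tilted it 22°, slid its near short edge under the lip and swung it down flat. Then I pressed it onto the dividers with about 5 N while still holding it, let go and moved the arm clear.

- **Fit:** In both camera views the board matches the outline of a flat, centred board to within about 2–3 mm, and its near edge is hidden under the lip.
- **Landmark network:** It put the board's centre within 3 mm of the box centre in x. In y it gave -6 mm from the scene camera and +4 mm from the top camera. The two disagree, but both are inside the 14 mm limit.
- **Smaller board:** It appears unmoved. The top view gave the same position as at the start to within 1 mm; the scene view read about 11 mm different, which I take as detection noise since nothing came near it.

The hand-in reports no verdict, so I can't confirm the judged result.

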